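# Press the pin home with the bench locking pliers and release them

### The job

Press the steel pin fully home into the side of the brass bar with the bench-mounted locking pliers: squeeze the red handle towards the blue one, which is fixed and must not be pushed hard, with no more force than it takes, until the pliers snap over centre, and let go so that they stay locked on the bar by themselves. Then gently push the yellow release lever sideways towards the blue handle's side until the pliers spring wide open. Leave the bar lying in the jaws and do not disturb the things around.

Things in the scene. Friction and masses are not known exactly. Their poses are not given: they have to be found in the camera images.
- pliers_stand: Fixed stand: dark base plate 255 x 110 x 10 mm carrying locking pliers that lie level, 68 mm over the table. Origin on the table below the pliers' body; x points from the handles to the jaws, y to the left (blue handle's side), z up. The handles run along -x to x = -125 mm, 59 to 77 mm high, free beneath from -125 to -50 mm. Jaws and bar: from x = +20 mm on, up to 88 mm high
- fixed_handle: Fixed blue handle; its origin is the squeeze point in the middle of its 11 mm thickness and 18 mm height, 20 mm before its rear end. Outer face 5.5 mm beyond, to the stand's +y. It does not move, so the hand must travel to +y by half of the closing. It bends at 20 N
- handle_grip (a point): Squeeze point on the moving red handle, across from the fixed_handle point: middle of its 11 mm thickness and 18 mm height, 125 mm behind its pivot; outer face 5.5 mm beyond, on the stand's -y side. Open, it is 53 mm from the fixed_handle point (64 mm over the outer faces); locked, 33 mm (44 mm)
- pliers_handle (a joint): Angle of the red handle, rad: 0 wide open, grows as squeezed; dead centre at about 0.10 to 0.12, past which it snaps by itself to its stop at 0.16 (locked). Until then a spring resists: 4 to 9 N at the squeeze points, varying with pin and friction; the red handle bends at 20 N, so squeeze slowly with a limited grip
- lever_paddle (a point): Centre of the release lever's yellow paddle, 26 mm long (stand x), 7 mm thick (y), 28 mm high, free behind the handles' rear ends, 58 to 86 mm above the table. The lever turns about a vertical pivot 53 mm towards the jaws (x = -100, y = +2 mm in the stand's frame). Push its -y face, so that the paddle goes to the stand's +y
- release_lever (a joint): Lever angle, rad: 0 with the paddle straight behind the pivot, grows as it goes to the stand's +y; hard stop at 0.48 (25 mm). Light friction; stays where left; closing the handles pushes it back. With the pliers locked: free play, then a few N at the paddle, and it frees them at about 0.25 to 0.42. The paddle bends at 15 N
- pin_hole (a point): Mouth of the pin's hole in the +y side of a loose brass bar (36 x 194 x 36 mm, 0.35 kg) that lies along the stand's x on a shelf 50 mm above the table, between the jaws; 18 mm above the bar's underside, 30 mm from its near end. The bar stays there
- pin (a joint): How far the steel pin (head 11 mm across, 2 mm thick) is pressed into the bar, m: 0 stands 6 mm proud under its head, 0.006 is fully home. It slides stiffly (3 N). The red handle's jaw presses it in as the handle closes
- screwdriver: Bystander: red-handled screwdriver, 191 mm long, lying to the right
- tape_yellow: Bystander: roll of yellow tape, 64 mm across, 19 mm high, to the left
- glue_bottle: Bystander: white glue bottle with red cap, 34 mm across, 100 mm high, standing to the left
- letter_e: Bystander: black and white acrylic letter, about 48 x 40 x 18 mm, with three arms, lying to the left
- letter_h: Bystander: black and white acrylic letter, about 51 x 44 x 16 mm, with two uprights, lying to the right
There are look-alikes about, which are no part of the job. What is shaped like the part that bears pin_hole but pink is not meant.

How it is judged (in metres and radians):
On the way, in this order (a step that is already met when the one before it is completed fails the run):
1. the pliers are locked past the dead centre with nothing touching the red handle, and the pin is home (value of joint pliers_handle above 0.138 rad and value of joint pin above 0.0045 m and contact force between the fingers and pliers_handle below 0.3 N), for 0.3 s.
2. the release lever has been pushed over and the pliers have sprung open (value of joint pliers_handle below 0.03 rad and value of joint release_lever above 0.17 rad), for 0.2 s.
At the end, for the whole second after the job is handed in: The pliers stand open (handle below 0.03 rad), the pin is home to within 1.5 mm (joint above 0.0045), and the bar lies in the jaws, its pin hole within 12 mm of where it was (value of joint pliers_handle below 0.03 rad and value of joint pin above 0.0045 m and distance of pin_hole from where it was at the start of the episode below 0.012 m); the robot touches nothing.
It fails at once if the red handle is squeezed with more than 20 N (contact force between the fingers and pliers_handle above 20 N).
It fails at once if the fixed blue handle is pressed with more than 20 N (contact force between the fingers and fixed_handle above 20 N).
It fails at once if the release lever is pushed with more than 15 N (contact force between the fingers and release_lever above 15 N).
It fails at once if the bar is shifted by more than 20 mm (distance of pin_hole from where it was at the start of the episode above 0.02 m).
It fails at once if a bystander is disturbed (moved by more than 15 mm) (distance of any of screwdriver, tape_yellow, glue_bottle, letter_e, letter_h from where it was at the start of the episode above 0.015 m).
It also fails if it takes over 64 s, if anything falls off the work surface, if the arm or the gripper's body presses on something with over 40 N, if the wrist force passes 120 N, or if a joint passes its speed limit or range.

### The arm

A 7-joint arm with a two-finger parallel gripper is mounted at the origin on a cart in front of the work surface, level with it; the furniture and walls round the work are solid. World frame = base frame: x ahead of the robot, y to its left, z up, the work surface at z = 0. Lengths are in m, angles in degrees, forces in N, time in s.
With the tool pointing down it reaches from about 0.425 to 1.025 m from the base axis. Payload 3.6 kg.
Tool frame: the origin (TCP) lies at the centre of the arm's flange, where the gripper is bolted on; the fingertips stand 173 mm ahead of it and the grasp point (between the pads) lies 155 mm ahead of it (ctrl.pinch_z is the z of the grasp point in the tool frame, in m); z points along the fingers, y is the line along which they close (so a half turn about z gives the same grasp; the last joint's range is limited). The gripper opens to 85 mm and grips with 20 to 120 N. Pads are 22 mm wide; open, the fingers measure 114 mm over their backs; the gripper's body (76 mm by 85 mm) begins 54 mm behind the grasp point. The pads swing forward as they close: fully open they stand 13 mm farther back than shut.
Start: joints at [61.564, 33.873, 2.773, 92.16, -1.908, 54.013, -1.931], TCP at [0.284, -0.667, 0.405] pointing down, gripper open.
Joint ranges: [-153.93, 153.93], [-27.13, 128.08], [-72.61, 78.16], [10.71, 143.7], [-87.88, 267.88], [4.46, 118.87], [-176.78, 176.78]. Speed limits (degrees/s): [147.25, 147.25, 180, 180, 180, 180, 180].

### API

Orientations are given as a 3x3 rotation matrix whose columns are the frame's x, y, z axes.
In Python, from plant import ctrl, eyes gives the robot as it stands.
- The arm moves only by the shell command python3 -m inch 'ROWS' [FORCE]. ROWS is a JSON object of lists of equal length, an entry for each row: "travel": the shift along the tool's x, y, z in cm, a list of three; "dr": the turn, a rotation vector about the tool's x, y, z in rad, a list of three; "jaw": the finger opening in cm, from 0 to 8.54. In form: {"travel": [[x, y, z], ...], "dr": [[rx, ry, rz], ...], "jaw": [jaw, ...]}. A call has 1 to 5 rows; each row is the pose to reach, as a shift and turn from the pose commanded when the call began, along the tool's axes at that moment; what a row does not reach only later rows make up. A row lasts 1/12 s, in which the tool goes at most 41.7 mm and 7.16 degrees, less where a joint would pass 70% of its speed; a pose out of reach is approached as far as the arm can. A call with a gripper value outside its range is refused whole. The fingers move at their own pace and stop on an object; FORCE is the grip in N (left out, the last holds). Time passes only in rows, so rows that repeat a pose let the fingers close. It gives the time, the measured TCP pose, the force, the opening and the grip force at its end, in the units of the state.
- ctrl.get_state(): the state, without advancing time (a new reading comes with each control period).
- eyes.get_image(name): name is "scene" or "top" or "wrist"; returns a dict with "pixels" (384x512x3 uint8, red, green, blue), "mtx" (3x3 intrinsics, pixels), "R" (3x3) and "t" (3): a world point X has camera coordinates R X + t; the wrist camera has in their place "tool_from_camera" (4x4, takes a point from camera to tool coordinates, whose origin is the TCP and whose axes are the flange's). Camera axes: x right, y down, z forward; pixel columns grow to the right and rows downward; lengths in m; the calibration is good to about 2 mm. The wrist camera is an equidistant fisheye: a pixel r from the principal point sees the ray r / f radians off the axis. A picture is of the moment at which its call begins: read the wrist's pose just before it. There is no depth.
- ctrl.hand_in(): hands the job in; it is judged then, once.
Trained networks look in the newest picture that a camera, given by its name, has taken for a name from the list of things; names that differ only in an ending like _2 or _b are one class to them, and where a whole thing is asked for, a point or a joint stands for the part that bears it (a point fixed in the world has none). Each returns a list of dicts, best first, with "p" (0 to 1); they miss things now and then, are a little off and sometimes report something else, mostly with a low value. They report only what shows in the picture. A call takes as long as a camera call. They do not tell look-alikes from the thing itself.
- eyes.cut_out(camera, thing): "pixels" (384x512 bool, what is visible of it) and "bbox" ([left, top, right, bottom] in pixels, round what is visible of it).
The state is a dict: "time": time; "joint_positions": joint angles; "qd": joint speeds; "joint_efforts": joint torques, N m; "tool_pos": TCP position; "orientation": TCP orientation; "force": force on the tool from outside, world axes, zero at the start; "wrist_torque": the same for the moment, N m; "grip_width": opening from 0.0 (shut) to 1.0 (fully open); "gripper_force": force on a finger pad.
Only numpy, scipy, OpenCV 4.12 (cv2) and the standard library are available. Lean on these libraries where they do the work, as an engineer would, in place of code of your own. Each camera call takes 0.05 s, during which the arm holds its last target. There are 200 camera calls.

## Working session

There is one attempt and no reset: what is moved stays moved. The work goes in short steps, Python scripts to look and compute and a shell command to move; the robot and the scene stay as the last step left them, time stands still between calls to the robot, and variables do not carry over. Pictures are saved under pics/ and viewed, at most 10 in all, crops included, and the job is handed in when it is done.

```bash
mkdir -p pics; ls
cat > h.py <<'E'
import numpy as np, cv2
from plant import ctrl, eyes
def snap(n,f=None):
    d=eyes.get_image(n)
    if f: cv2.imwrite('pics/'+f, np.ascontiguousarray(d['pixels'][:,:,::-1]))
    return d
def ray(d,u,v):
    K,R,t=map(np.array,(d['mtx'],d['R'],d['t']))
    c=-R.T@t; r=R.T@np.linalg.inv(K)@np.array([u,v,1.]); return c,r
def atz(d,u,v,z):
    c,r=ray(d,u,v); return c+r*(z-c[2])/r[2]
E
python3 - <<'E'
from h import *
s=ctrl.get_state(); print(s['tool_pos'],s['orientation'],ctrl.pinch_z,s['time'])
for n in('top','scene'):
    d=snap(n,n+'0.png')
    for th in ('fixed_handle','handle_grip','lever_paddle','pin_hole','pliers_stand'):
        for r in eyes.cut_out(n,th)[:3]:
            ys,xs=np.nonzero(r['pixels']); print(n,th,round(r['p'],2),r['bbox'],xs.mean().round(1),ys.mean().round(1),len(xs), atz(d,xs.mean(),ys.mean(),.068).round(3))
E
```

```text
pics
[ 0.28402301 -0.6665594   0.40354313] [[ 9.19972813e-01  3.91980879e-01 -1.00750919e-03]
 [ 3.91982152e-01 -9.19970576e-01  2.03286348e-03]
 [-1.30035200e-04 -2.26510475e-03 -9.99997426e-01]] 0.1547 0.0
top fixed_handle 0.68 [223.1, 175.2, 233.7, 213.6] 226.7 193.4 151 [0.569 0.236 0.068]
top handle_grip 0.91 [227.2, 125.1, 250.3, 211.0] 239.4 165.8 543 [0.641 0.203 0.068]
top lever_paddle 0.47 [223.5, 191.3, 240.2, 220.1] 229.4 204.8 84 [0.54  0.23  0.068]
top pin_hole 0.73 [238.1, 69.4, 262.4, 144.6] 249.0 108.3 1054 [0.795 0.175 0.068]
top pin_hole 0.62 [265.1, 233.1, 324.9, 292.5] 293.5 262.8 1071 [0.389 0.068 0.068]
top pliers_stand 0.87 [214.9, 87.1, 273.4, 224.7] 243.5 148.8 3438 [0.687 0.191 0.068]
scene fixed_handle 0.66 [217.2, 189.4, 229.7, 199.5] 221.6 195.1 115 [0.572 0.234 0.068]
scene fixed_handle 0.38 [178.2, 161.0, 247.8, 215.0] 209.8 190.1 1760 [0.617 0.243 0.068]
scene handle_grip 0.88 [192.2, 170.2, 246.8, 193.1] 216.5 182.7 406 [0.646 0.201 0.068]
scene lever_paddle 0.22 [126.3, 233.3, 148.4, 250.0] 138.0 242.8 215 [0.484 0.522 0.068]
scene pin_hole 0.59 [301.5, 197.6, 320.5, 248.1] 311.7 221.4 636 [0.322 0.131 0.068]
scene pin_hole 0.56 [183.1, 146.0, 215.6, 174.8] 197.8 162.8 503 [0.804 0.168 0.068]
scene pliers_stand 0.84 [177.0, 159.4, 245.3, 217.0] 209.5 189.5 1786 [0.621 0.242 0.068]
scene pliers_stand 0.32 [335.0, 191.4, 352.0, 209.0] 342.0 200.8 136 [ 0.353 -0.014  0.068]
```

Run:
```python
import cv2,numpy as np
a=cv2.imread('pics/top0.png');b=cv2.imread('pics/scene0.png')
A=cv2.resize(a[60:310,180:380],None,fx=2,fy=2,interpolation=3)
B=cv2.resize(b[120:280,110:310],None,fx=2,fy=2,interpolation=3)
B=cv2.copyMakeBorder(B,0,180,0,0,cv2.BORDER_CONSTANT)
cv2.imwrite('pics/c0.png',np.hstack([A,B]))
```

```text
(no output)
```

View pics/c0.png

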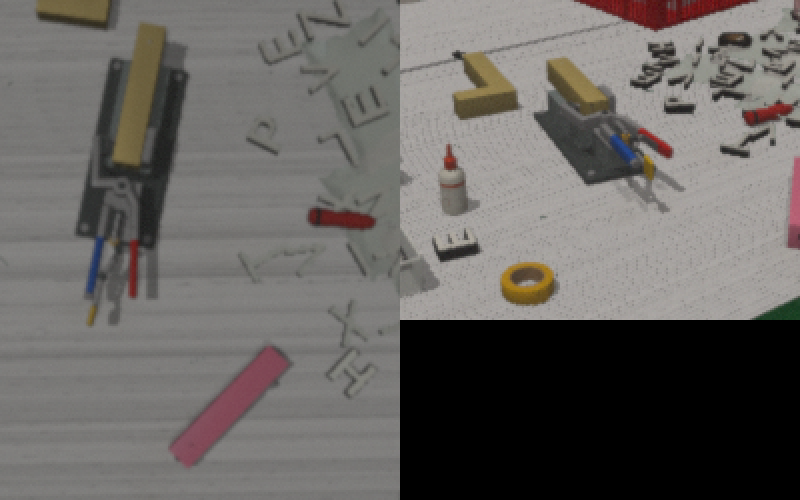

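View pics/top0.png

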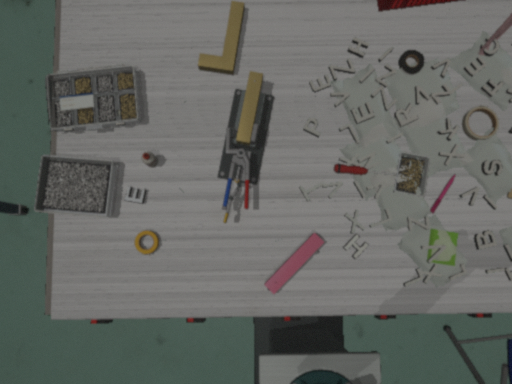

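The top view shows the pliers with jaws pointing away, blue handle at about (228,195), red handle at (247,195) and yellow paddle at (226,215). The bar in the jaws runs from (243,142) to (256,73); the pink bar at (295,263) is the decoy.

```bash
cat >> h.py <<'E'
def fisheye(d,s,P):
    T=np.array(d['tool_from_camera']);K=np.array(d['mtx'])
    R=np.array(s['orientation']);p=np.array(s['tool_pos'])
    X=(R.T@(np.array(P)-p)); X=T[:3,:3].T@(X-T[:3,3])
    th=np.arctan2(np.hypot(X[0],X[1]),X[2]);ph=np.arctan2(X[1],X[0])
    return K[0,0]*th*np.cos(ph)+K[0,2],K[1,1]*th*np.sin(ph)+K[1,2]
def wray(d,s,u,v):
    T=np.array(d['tool_from_camera']);K=np.array(d['mtx'])
    R=np.array(s['orientation']);p=np.array(s['tool_pos'])
    a,b=(u-K[0,2])/K[0,0],(v-K[1,2])/K[1,1];th=np.hypot(a,b)
    r=np.array([np.sin(th)*a/th,np.sin(th)*b/th,np.cos(th)])
    return p+R@T[:3,3], R@T[:3,:3]@r
def watz(d,s,u,v,z):
    c,r=wray(d,s,u,v); return c+r*(z-c[2])/r[2]
def masks(img):
    h=cv2.cvtColor(img,cv2.COLOR_RGB2HSV).astype(int);H,S,V=h[...,0],h[...,1],h[...,2]
    return dict(red=((H<8)|(H>172))&(S>150)&(V>60),blue=(H>100)&(H<130)&(S>130)&(V>60),yel=(H>15)&(H<32)&(S>150)&(V>80))
E
python3 - <<'E'
from h import *
d=snap('top')
c=[(115,60),(188,72),(152,247),(77,235)]
w=[atz(d,180+x/2,60+y/2,.01) for x,y in c]
for q in w: print(q.round(3))
ax=(w[0]+w[1]-w[2]-w[3])/2; print('stand x',ax, np.degrees(np.arctan2(ax[1],ax[0])),np.linalg.norm(ax[:2]))
m=masks(d['pixels'])
for k,z in(('red',.077),('blue',.077),('yel',.086)):
    M=m[k].copy(); M[:,:215]=0;M[:,262:]=0;M[:160]=0;M[225:]=0
    ys,xs=np.nonzero(M); print(k,len(xs))
    if len(xs)>5:
        P=np.array([atz(d,x,y,z)[:2] for x,y in zip(xs,ys)]); u,sv,vt=np.linalg.svd(P-P.mean(0)); v=vt[0]*np.sign(vt[0,0])
        t=(P-P.mean(0))@v; print(P.mean(0).round(4),np.degrees(np.arctan2(v[1],v[0])).round(1),'rear',(P.mean(0)+v*t.min()).round(4),'front',(P.mean(0)+v*t.max()).round(4))
E
```

```text
[0.865 0.207 0.01 ]
[0.846 0.106 0.01 ]
[0.602 0.16  0.01 ]
[0.62  0.262 0.01 ]
stand x [ 0.24472807 -0.05411237  0.        ] -12.468188283209567 0.25063913740243
red 62
[0.5665 0.1854] -3.0 rear [0.5325 0.1872] front [0.5999 0.1837]
blue 66
[0.5726 0.2348] -11.6 rear [0.5387 0.2417] front [0.6059 0.2279]
yel 6
[0.5057 0.2388] -15.2 rear [0.4994 0.2405] front [0.5119 0.2371]
```

```bash
python3 -m inch '{"travel":[[2.6,-3.1,0],[5.2,-6.2,0],[7.8,-9.3,0],[10.4,-12.4,0],[13,-15.5,0]],"dr":[[0,0,0],[0,0,0],[0,0,0],[0,0,0],[0,0,0]],"jaw":[8.5,8.5,8.5,8.5,8.5]}' 20 && python3 -m inch '{"travel":[[2.6,-3.1,0],[5.2,-6.2,0],[7.8,-9.3,0],[10.4,-12.4,0],[13,-15.5,0]],"dr":[[0,0,0],[0,0,0],[0,0,0],[0,0,0],[0,0,0]],"jaw":[8.5,8.5,8.5,8.5,8.5]}' && python3 -m inch '{"travel":[[2.6,-3.1,0],[5.2,-6.2,0],[7.8,-9.3,0],[10.4,-12.4,0],[13,-15.5,0]],"dr":[[0,0,0],[0,0,0],[0,0,0],[0,0,0],[0,0,0]],"jaw":[8.5,8.5,8.5,8.5,8.5]}'
```

```text
time: 1.07
tool_pos: [0.3433, -0.4717, 0.4049]
orientation: [[0.92, 0.392, 0.0], [0.392, -0.92, -0.0], [0.0, 0.001, -1.0]]
force: [0.5, -0.1, 0.6]
grip_width: 0.996
gripper_force: 0.0
time: 1.48
tool_pos: [0.4021, -0.2781, 0.4051]
orientation: [[0.92, 0.392, 0.001], [0.392, -0.92, -0.001], [0.001, 0.001, -1.0]]
force: [0.5, -0.3, 0.4]
grip_width: 0.998
gripper_force: 0.0
time: 1.9
tool_pos: [0.4609, -0.0844, 0.4052]
orientation: [[0.92, 0.392, 0.001], [0.392, -0.92, -0.0], [0.001, 0.001, -1.0]]
force: [0.9, -0.8, 0.5]
grip_width: 0.996
gripper_force: 0.0
```

```bash
python3 -m inch '{"travel":[[2.5,-3,0],[5,-6,0],[7.5,-9,0],[10,-12,0],[12.5,-15,0]],"dr":[[0,0,0.12],[0,0,0.24],[0,0,0.36],[0,0,0.48],[0,0,0.6]],"jaw":[8.5,8.5,8.5,8.5,8.5]}'
```

```text
time: 2.32
tool_pos: [0.5169, 0.1014, 0.405]
orientation: [[0.982, -0.19, 0.001], [-0.19, -0.982, -0.0], [0.001, 0.0, -1.0]]
force: [2.1, -1.3, 0.1]
grip_width: 0.995
gripper_force: 0.0
```

```bash
python3 -m inch '{"travel":[[0.4,-3.9,0],[0.9,-7.7,0],[1.3,-11.5,0],[1.3,-11.5,0],[1.3,-11.5,0]],"dr":[[0,0,0.02],[0,0,0.02],[0,0,0.02],[0,0,0.02],[0,0,0.02]],"jaw":[8.5,8.5,8.5,8.5,8.5]}'
python3 - <<'E'
from h import *
s=ctrl.get_state();d=snap('wrist','w0.png'); print(np.array(d['tool_from_camera']).round(3),np.array(d['mtx'])[0])
m=masks(d['pixels'])
print(s['tool_pos'])
for k,z in(('red',.077),('blue',.077),('yel',.086)):
    n,l,st,ce=cv2.connectedComponentsWithStats(m[k].astype(np.uint8))
    for i in range(1,n):
        if st[i,4]<40: continue
        ys,xs=np.nonzero(l==i);P=np.array([watz(d,s,x,y,z)[:2] for x,y in zip(xs,ys)]);u,sv,vt=np.linalg.svd(P-P.mean(0),full_matrices=False); v=vt[0]*np.sign(vt[0,0])
        t=(P-P.mean(0))@v; print(k,st[i],ce[i].round(),P.mean(0).round(4),np.degrees(np.arctan2(v[1],v[0])).round(1),'rear',(P.mean(0)+v*t.min()).round(4),'front',(P.mean(0)+v*t.max()).round(4))
E
```

```text
time: 2.73
tool_pos: [0.5506, 0.214, 0.4047]
orientation: [[0.98, -0.197, 0.001], [-0.197, -0.98, 0.001], [0.0, -0.002, -1.0]]
force: [-0.0, -0.8, 0.3]
grip_width: 0.998
gripper_force: 0.0
[[ 0.001 -0.965 -0.262  0.065]
 [ 1.     0.001 -0.001 -0.001]
 [ 0.001 -0.262  0.965  0.03 ]
 [ 0.     0.     0.     1.   ]] [297.31863964   0.         256.05267343]
[0.55058644 0.21396075 0.40471926]
red [438  60   9  15 102] [442.  67.] [ 0.6364 -0.0159] -15.1 rear [ 0.6277 -0.0136] front [ 0.6447 -0.0181]
red [449  60  35  19 442] [465.  70.] [ 0.6317 -0.0524] 83.8 rear [ 0.6284 -0.0829] front [ 0.6346 -0.0252]
red [ 41 114  13  13 108] [ 47. 120.] [0.6699 0.4449] -79.4 rear [0.6682 0.454 ] front [0.672  0.4332]
red [272 120  18  70 563] [281. 154.] [0.5683 0.1856] -2.7 rear [0.5311 0.1874] front [0.6032 0.184 ]
blue [229 125   9  69 608] [233. 158.] [0.5733 0.2346] -12.0 rear [0.5379 0.2421] front [0.6066 0.2275]
yel [240 213   5  21  95] [242. 223.] [0.507  0.2391] -14.9 rear [0.4957 0.2421] front [0.5176 0.2362]
yel [ 95 246  32  29 310] [108. 256.] [0.4929 0.4087] -73.3 rear [0.4851 0.4347] front [0.4995 0.3868]
```

View pics/w0.png

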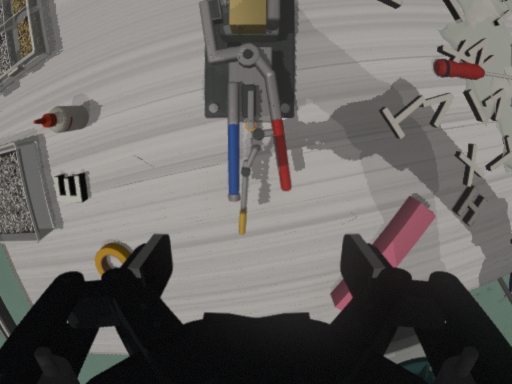

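The wrist picture shows blue (233,158), red (281,154) and the paddle (242,223) between the handles' rear. This agrees with the top view (stand yaw −12°). Going down astride the handles.

```bash
python3 -m inch '{"travel":[[0.2,0.2,4],[0.2,0.2,8],[0.2,0.2,12],[0.2,0.2,12],[0.2,0.2,12]],"dr":[[0,0,0.01],[0,0,0.01],[0,0,0.01],[0,0,0.01],[0,0,0.01]],"jaw":[8.5,8.5,8.5,8.5,8.5]}' 20
python3 - <<'E'
from h import *
s=ctrl.get_state();d=snap('wrist','w1.png')
m=masks(d['pixels'])
print(s['tool_pos'])
for k,z in(('red',.077),('blue',.077),('yel',.086)):
    n,l,st,ce=cv2.connectedComponentsWithStats(m[k].astype(np.uint8))
    for i in range(1,n):
        if st[i,4]<150: continue
        ys,xs=np.nonzero(l==i);P=np.array([watz(d,s,x,y,z)[:2] for x,y in zip(xs,ys)]);u,sv,vt=np.linalg.svd(P-P.mean(0),full_matrices=False); v=vt[0]*np.sign(vt[0,0])
        t=(P-P.mean(0))@v; print(k,st[i],P.mean(0).round(4),np.degrees(np.arctan2(v[1],v[0])).round(1),'rear',(P.mean(0)+v*t.min()).round(4),'front',(P.mean(0)+v*t.max()).round(4))
E
```

```text
time: 3.2
tool_pos: [0.5512, 0.2061, 0.2833]
orientation: [[0.977, -0.215, -0.005], [-0.215, -0.977, -0.003], [-0.004, 0.004, -1.0]]
force: [0.4, 0.0, -0.6]
grip_width: 0.995
gripper_force: 0.0
[0.55124948 0.20607804 0.28329206]
red [485  42  17  22 307] [0.6339 0.0069] -74.2 rear [0.631  0.0169] front [ 0.6369 -0.0038]
red [ 266  126   32  113 1602] [0.5697 0.1854] -2.5 rear [0.531  0.1871] front [0.6034 0.1839]
blue [ 194  136   21  111 1647] [0.574  0.2339] -11.6 rear [0.5371 0.2415] front [0.6074 0.2271]
yel [218 268  10  37 292] [0.5092 0.238 ] -15.8 rear [0.4953 0.2419] front [0.5237 0.2339]
```

View pics/w1.png

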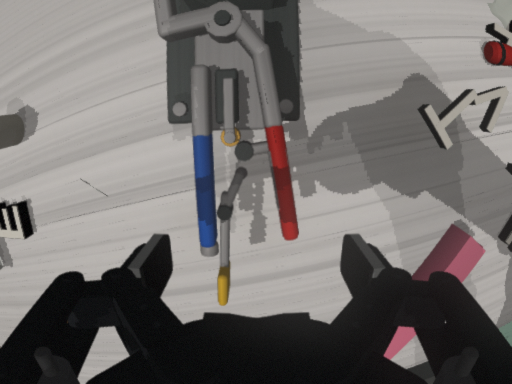

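```bash
python3 -m inch '{"travel":[[0,0,0],[0,0,0]],"dr":[[0,0,0],[0,0,0]],"jaw":[8.5,8.5]}' 20
```

```text
time: 3.42
tool_pos: [0.5532, 0.2082, 0.2876]
orientation: [[0.977, -0.213, 0.005], [-0.213, -0.977, 0.002], [0.004, -0.003, -1.0]]
force: [-0.2, -0.5, 0.7]
grip_width: 1.0
gripper_force: 0.0
```

```bash
python3 -m inch '{"travel":[[-0.2,-0.35,1.5],[-0.2,-0.35,3],[-0.2,-0.35,4.5],[-0.2,-0.35,6],[-0.2,-0.35,7.4]],"dr":[[0,0,0],[0,0,0],[0,0,0],[0,0,0],[0,0,0]],"jaw":[8.5,8.5,8.5,8.5,8.5]}' 20;python3 -m inch '{"travel":[[0,0,0],[0,0,0],[0,0,0]],"dr":[[0,0,0],[0,0,0],[0,0,0]],"jaw":[8.5,8.5,8.5]}' 20
python3 - <<'E'
from h import *
s=ctrl.get_state();d=snap('wrist','w2.png')
print(s['tool_pos'],s['force'])
E
```

```text
time: 3.83
tool_pos: [0.5518, 0.2125, 0.2124]
orientation: [[0.977, -0.212, 0.004], [-0.212, -0.977, 0.002], [0.003, -0.003, -1.0]]
force: [1.0, 0.8, 0.5]
grip_width: 0.994
gripper_force: 0.0
time: 4.08
tool_pos: [0.5516, 0.2124, 0.2125]
orientation: [[0.977, -0.213, 0.003], [-0.213, -0.977, 0.001], [0.002, -0.002, -1.0]]
force: [0.5, 0.0, -0.1]
grip_width: 0.995
gripper_force: 0.0
[0.55161603 0.21236473 0.2124574 ] [ 0.5125229   0.00822735 -0.11384801]
```

View pics/w2.png

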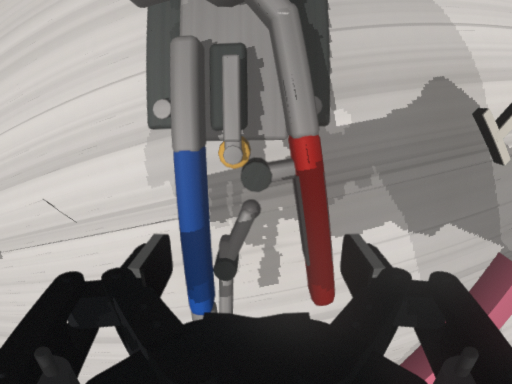

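Both handles (blue ~(200,270), red ~(318,260)) lie between the pads with clearance. Now I push the red handle with the −y finger, by hand travel towards +y. The blue-side finger moves away from the blue handle.

```bash
python3 -m inch '{"travel":[[0,-0.2,0],[0,-0.4,0],[0,-0.6,0],[0,-0.75,0],[0,-0.9,0]],"dr":[[0,0,0],[0,0,0],[0,0,0],[0,0,0],[0,0,0]],"jaw":[8.5,8.5,8.5,8.5,8.5]}' 20;python3 -m inch '{"travel":[[0,-0.1,0],[0,-0.2,0],[0,-0.3,0],[0,-0.4,0],[0,-0.5,0]],"dr":[[0,0,0],[0,0,0],[0,0,0],[0,0,0],[0,0,0]],"jaw":[8.5,8.5,8.5,8.5,8.5]}' 20
```

```text
time: 4.55
tool_pos: [0.5527, 0.2211, 0.2108]
orientation: [[0.977, -0.212, -0.0], [-0.212, -0.977, -0.0], [-0.0, 0.0, -1.0]]
force: [-0.2, -1.4, -0.6]
grip_width: 0.996
gripper_force: 0.4
time: 4.97
tool_pos: [0.553, 0.2246, 0.2104]
orientation: [[0.977, -0.213, -0.003], [-0.213, -0.977, -0.003], [-0.002, 0.003, -1.0]]
force: [-2.7, -4.0, 2.9]
grip_width: 0.993
gripper_force: 2.2
```

```bash
python3 -m inch '{"travel":[[0,-0.1,0],[0,-0.2,0],[0,-0.3,0],[0,-0.4,0],[0,-0.5,0]],"dr":[[0,0,0],[0,0,0],[0,0,0],[0,0,0],[0,0,0]],"jaw":[8.5,8.5,8.5,8.5,8.5]}' 20
```

```text
time: 5.38
tool_pos: [0.5532, 0.2281, 0.2101]
orientation: [[0.977, -0.214, -0.006], [-0.214, -0.977, -0.005], [-0.005, 0.006, -1.0]]
force: [-5.2, -6.7, 3.6]
grip_width: 0.998
gripper_force: 3.5
```

```bash
python3 -m inch '{"travel":[[0,-0.1,0],[0,-0.2,0],[0,-0.3,0],[0,-0.4,0],[0,-0.5,0]],"dr":[[0,0,0],[0,0,0],[0,0,0],[0,0,0],[0,0,0]],"jaw":[8.5,8.5,8.5,8.5,8.5]}' 20
```

```text
time: 5.8
tool_pos: [0.5544, 0.2344, 0.2099]
orientation: [[0.977, -0.213, -0.005], [-0.213, -0.977, -0.003], [-0.004, 0.004, -1.0]]
force: [-3.5, -3.7, 0.2]
grip_width: 0.993
gripper_force: 1.5
```

```bash
python3 -m inch '{"travel":[[0,-0.1,0],[0,-0.2,0],[0,-0.3,0],[0,-0.3,0]],"dr":[[0,0,0],[0,0,0],[0,0,0],[0,0,0]],"jaw":[8.5,8.5,8.5,8.5]}' 20
```

```text
time: 6.13
tool_pos: [0.5575, 0.24, 0.2111]
orientation: [[0.977, -0.211, 0.003], [-0.211, -0.977, 0.002], [0.002, -0.003, -1.0]]
force: [0.0, 0.1, -0.5]
grip_width: 1.002
gripper_force: 0.0
```

Force dropped to zero: it snapped. I back off to centre and look.

```bash
python3 -m inch '{"travel":[[0,0.5,0],[0,1.0,0],[0,1.4,0],[0,1.4,0],[0,1.4,0]],"dr":[[0,0,0],[0,0,0],[0,0,0],[0,0,0],[0,0,0]],"jaw":[8.5,8.5,8.5,8.5,8.5]}' 20
python3 -m inch '{"travel":[[0,0,-1.5],[0,0,-4],[0,0,-7],[0,0,-7],[0,0,-7]],"dr":[[0,0,0],[0,0,0],[0,0,0],[0,0,0],[0,0,0]],"jaw":[8.5,8.5,8.5,8.5,8.5]}' 20
python3 - <<'E'
from h import *
s=ctrl.get_state();d=snap('wrist','w3.png')
m=masks(d['pixels'])
print(s['tool_pos'])
for k,z in(('red',.077),('blue',.077),('yel',.086)):
    n,l,st,ce=cv2.connectedComponentsWithStats(m[k].astype(np.uint8))
    for i in range(1,n):
        if st[i,4]<150: continue
        ys,xs=np.nonzero(l==i);P=np.array([watz(d,s,x,y,z)[:2] for x,y in zip(xs,ys)]);u,sv,vt=np.linalg.svd(P-P.mean(0),full_matrices=False); v=vt[0]*np.sign(vt[0,0])
        t=(P-P.mean(0))@v; print(k,st[i],P.mean(0).round(4),np.degrees(np.arctan2(v[1],v[0])).round(1),'rear',(P.mean(0)+v*t.min()).round(4),'front',(P.mean(0)+v*t.max()).round(4))
E
```

```text
time: 6.55
tool_pos: [0.5536, 0.224, 0.2107]
orientation: [[0.977, -0.214, -0.0], [-0.214, -0.977, -0.0], [0.0, 0.0, -1.0]]
force: [-0.3, 0.6, 0.4]
grip_width: 0.993
gripper_force: 0.0
time: 6.97
tool_pos: [0.5543, 0.2252, 0.2826]
orientation: [[0.977, -0.212, 0.004], [-0.212, -0.977, 0.002], [0.003, -0.003, -1.0]]
force: [1.0, -0.2, -0.2]
grip_width: 0.998
gripper_force: 0.0
[0.5543431  0.22524081 0.28256069]
red [499  48  13  21 232] [0.6349 0.0143] -51.3 rear [0.6291 0.0215] front [0.642  0.0053]
red [ 281  134   18  114 1626] [0.5686 0.2021] -11.4 rear [0.5306 0.2097] front [0.602  0.1954]
blue [ 228  136   18  112 1636] [0.5743 0.2343] -11.7 rear [0.5376 0.2419] front [0.6076 0.2273]
yel [248 276  10  31 246] [0.5079 0.2389] -14.7 rear [0.4954 0.2422] front [0.5193 0.2359]
```

View pics/w3.png

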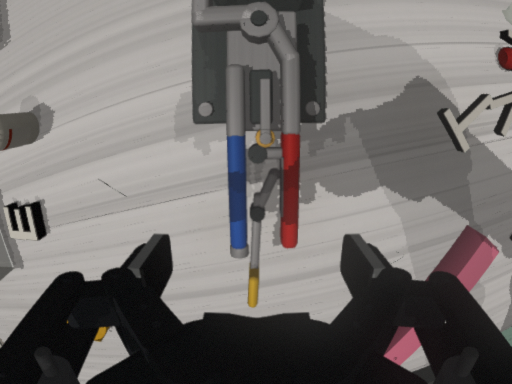

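Red handle is now parallel to blue, 33 mm apart (turned 0.155 rad), locked. Paddle at (253,290) → world (0.508, 0.239). Move astride the paddle, with the −y finger on its −y side.

```bash
python3 -m inch '{"travel":[[-2.5,-1.5,0],[-5,-3,0],[-5,-3,0],[-5,-3,0],[-5,-3,0]],"dr":[[0,0,0],[0,0,0],[0,0,0],[0,0,0],[0,0,0]],"jaw":[8.5,8.5,8.5,8.5,8.5]}' 20
python3 - <<'E'
from h import *
s=ctrl.get_state();d=snap('wrist','w4.png')
m=masks(d['pixels']); print(s['tool_pos'])
n,l,st,ce=cv2.connectedComponentsWithStats(m['yel'].astype(np.uint8))
for i in range(1,n):
    if st[i,4]>60: print(st[i],watz(d,s,*ce[i],.086))
E
```

```text
time: 7.43
tool_pos: [0.5109, 0.2645, 0.2798]
orientation: [[0.977, -0.212, -0.001], [-0.212, -0.977, -0.001], [-0.001, 0.001, -1.0]]
force: [-0.4, 0.1, 0.3]
grip_width: 0.994
gripper_force: 0.0
[0.51088102 0.26451673 0.27975325]
[304  46  17  16  86] [0.59954115 0.21583883 0.086     ]
[294 203  12  38 281] [0.50703708 0.23939229 0.086     ]
[ 68 258  36  21 332] [0.50135635 0.39181735 0.086     ]
```

View pics/w4.png

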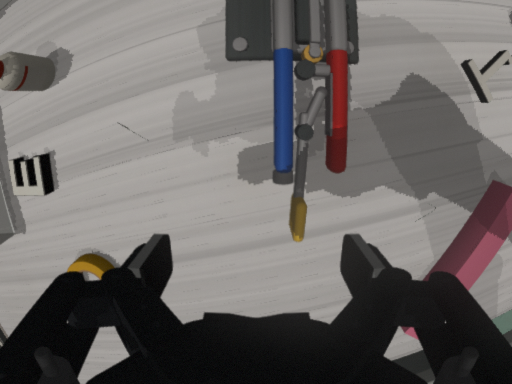

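Paddle at (299,222) lies just inside the −y finger, clear of the handles' ends. Going down 6.6 cm.

```bash
python3 -m inch '{"travel":[[-0.2,0,1.5],[-0.2,0,3],[-0.2,0,4.5],[-0.2,0,5.7],[-0.2,0,6.6]],"dr":[[0,0,0],[0,0,0],[0,0,0],[0,0,0],[0,0,0]],"jaw":[8.5,8.5,8.5,8.5,8.5]}' 20
python3 -m inch '{"travel":[[0,-0.2,0],[0,-0.4,0],[0,-0.6,0],[0,-0.8,0],[0,-1.0,0]],"dr":[[0,0,0],[0,0,0],[0,0,0],[0,0,0],[0,0,0]],"jaw":[8.5,8.5,8.5,8.5,8.5]}' 20
```

```text
time: 7.9
tool_pos: [0.5097, 0.264, 0.2132]
orientation: [[0.977, -0.214, -0.001], [-0.214, -0.977, -0.001], [-0.0, 0.001, -1.0]]
force: [-0.2, 0.9, -0.8]
grip_width: 0.997
gripper_force: 0.0
time: 8.32
tool_pos: [0.5116, 0.2754, 0.2155]
orientation: [[0.977, -0.212, 0.001], [-0.212, -0.977, 0.001], [0.001, -0.001, -1.0]]
force: [-0.7, -0.0, -0.6]
grip_width: 1.0
gripper_force: 0.0
```

```bash
python3 -m inch '{"travel":[[0,-0.12,0],[0,-0.25,0],[0,-0.37,0],[0,-0.5,0],[0,-0.6,0]],"dr":[[0,0,0],[0,0,0],[0,0,0],[0,0,0],[0,0,0]],"jaw":[8.5,8.5,8.5,8.5,8.5]}' 20
```

```text
time: 8.73
tool_pos: [0.5125, 0.2793, 0.2147]
orientation: [[0.977, -0.214, -0.001], [-0.214, -0.977, -0.003], [-0.001, 0.003, -1.0]]
force: [-1.2, -4.8, 3.1]
grip_width: 0.996
gripper_force: 2.3
```

```bash
python3 -m inch '{"travel":[[0,-0.1,0],[0,-0.2,0],[0,-0.3,0],[0,-0.4,0],[0,-0.4,0]],"dr":[[0,0,0],[0,0,0],[0,0,0],[0,0,0],[0,0,0]],"jaw":[8.5,8.5,8.5,8.5,8.5]}' 20
```

```text
time: 9.15
tool_pos: [0.5134, 0.2832, 0.2146]
orientation: [[0.977, -0.214, -0.001], [-0.214, -0.977, -0.002], [-0.001, 0.003, -1.0]]
force: [0.2, -4.5, 2.9]
grip_width: 0.996
gripper_force: 2.0
```

```bash
python3 -m inch '{"travel":[[0,-0.1,0],[0,-0.2,0],[0,-0.2,0]],"dr":[[0,0,0],[0,0,0],[0,0,0]],"jaw":[8.5,8.5,8.5]}' 20
```

```text
time: 9.4
tool_pos: [0.5141, 0.2862, 0.2146]
orientation: [[0.977, -0.213, 0.0], [-0.213, -0.977, -0.001], [0.0, 0.001, -1.0]]
force: [0.9, -3.7, 0.2]
grip_width: 0.996
gripper_force: 1.7
```

```bash
python3 -m inch '{"travel":[[0,-0.1,0],[0,-0.2,0],[0,-0.3,0],[0,-0.4,0],[0,-0.4,0]],"dr":[[0,0,0],[0,0,0],[0,0,0],[0,0,0],[0,0,0]],"jaw":[8.5,8.5,8.5,8.5,8.5]}' 20
```

```text
time: 9.82
tool_pos: [0.5146, 0.2923, 0.2148]
orientation: [[0.977, -0.211, 0.001], [-0.211, -0.977, 0.003], [0.0, -0.003, -1.0]]
force: [-0.2, -0.7, -0.8]
grip_width: 0.995
gripper_force: 0.1
```

Run:
```python
from h import *
s=ctrl.get_state();d=snap('wrist','w5.png')
m=masks(d['pixels']); print(s['tool_pos'],s['force'])
for k,z in(('red',.077),('blue',.077),('yel',.086)):
    n,l,st,ce=cv2.connectedComponentsWithStats(m[k].astype(np.uint8))
    for i in range(1,n):
        if st[i,4]>150: print(k,st[i],watz(d,s,*ce[i],z).round(4))
```

```text
[0.51457973 0.29233406 0.21478884] [-0.1744434  -0.7246577  -0.79274863]
red [ 435   25   42  166 2896] [0.5693 0.192  0.077 ]
blue [ 351   15   34  186 5384] [0.5748 0.2376 0.077 ]
yel [398  15  23  26 223] [0.5993 0.2203 0.086 ]
yel [333 239  36  53 723] [0.5152 0.2552 0.086 ]
yel [ 89 326  30  29 415] [0.491  0.3754 0.086 ]
```

Force vanished and the red handle moved out. Withdraw and check.

```bash
python3 -m inch '{"travel":[[0,0.3,0],[0,0.7,0],[0,1,0],[0,1,0],[0,1,0]],"dr":[[0,0,0],[0,0,0],[0,0,0],[0,0,0],[0,0,0]],"jaw":[8.5,8.5,8.5,8.5,8.5]}' 20
python3 -m inch '{"travel":[[0,0,-2],[0,0,-5],[0,0,-9],[0,0,-12],[0,0,-12]],"dr":[[0,0,0],[0,0,0],[0,0,0],[0,0,0],[0,0,0]],"jaw":[8.5,8.5,8.5,8.5,8.5]}' 20
python3 -m inch '{"travel":[[0,0,-4],[0,0,-7],[0,0,-7],[0,0,-7]],"dr":[[0,0,0],[0,0,0],[0,0,0],[0,0,0]],"jaw":[8.5,8.5,8.5,8.5]}' 20
python3 - <<'E'
from h import *
s=ctrl.get_state();d=snap('wrist','w6.png')
m=masks(d['pixels']); print(s['tool_pos'])
for k,z in(('red',.077),('blue',.077),('yel',.086)):
    n,l,st,ce=cv2.connectedComponentsWithStats(m[k].astype(np.uint8))
    for i in range(1,n):
        if st[i,4]<80: continue
        ys,xs=np.nonzero(l==i);P=np.array([watz(d,s,x,y,z)[:2] for x,y in zip(xs,ys)]);u,sv,vt=np.linalg.svd(P-P.mean(0),full_matrices=False); v=vt[0]*np.sign(vt[0,0])
        t=(P-P.mean(0))@v; print(k,st[i],P.mean(0).round(4),np.degrees(np.arctan2(v[1],v[0])).round(1),'rear',(P.mean(0)+v*t.min()).round(4))
E
```

```text
time: 10.28
tool_pos: [0.5126, 0.2803, 0.2147]
orientation: [[0.977, -0.213, -0.0], [-0.213, -0.977, -0.0], [-0.0, 0.0, -1.0]]
force: [0.7, 0.7, 0.3]
grip_width: 0.995
gripper_force: 0.0
time: 10.7
tool_pos: [0.5147, 0.282, 0.3409]
orientation: [[0.977, -0.213, 0.01], [-0.213, -0.977, 0.007], [0.009, -0.009, -1.0]]
force: [1.0, 0.9, 0.6]
grip_width: 0.995
gripper_force: 0.0
time: 11.03
tool_pos: [0.513, 0.2811, 0.4065]
orientation: [[0.977, -0.212, 0.004], [-0.212, -0.977, 0.003], [0.003, -0.003, -1.0]]
force: [-0.3, -0.6, -0.8]
grip_width: 0.996
gripper_force: 0.0
[0.51299646 0.28110398 0.40647413]
red [463  32  11  15 123] [ 0.6298 -0.0032] -47.8 rear [0.6224 0.0048]
red [476  33  30  18 350] [ 0.6249 -0.0416] 85.0 rear [ 0.6222 -0.0727]
red [ 72  69  20  13 150] [0.67   0.4463] 58.7 rear [0.6637 0.4359]
red [326  73  20  70 555] [0.5686 0.1864] -2.1 rear [0.5308 0.1878]
blue [285  76  10  71 640] [0.5745 0.2354] -11.1 rear [0.5373 0.2428]
yel [277 163  12  21 112] [0.5132 0.2563] -35.1 rear [0.5044 0.2625]
yel [125 217  39  34 414] [0.4848 0.4218] -73.2 rear [0.4771 0.4474]
```

View pics/w6.png

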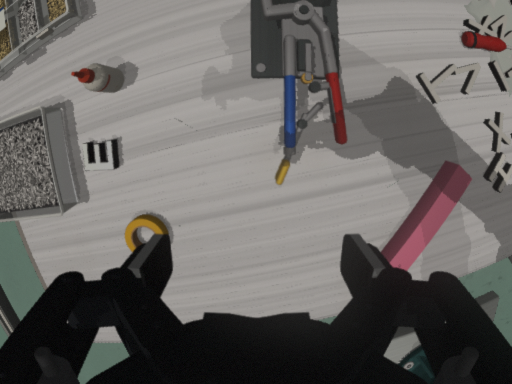

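The red handle is back at its open angle (−2°), the lever is over (about 0.4 rad), and the hand is clear of everything. Handing in.

```bash
python3 -c "
from plant import ctrl
print(ctrl.hand_in())"
```

```text
the job is handed in; nothing more can be done
None
```

The pliers snapped over centre and stayed locked with nothing touching them, then the release lever sprang them wide open, and the job is handed in; I saw no verdict and did not check the pin depth or bar position directly.

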